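# Set three marking punches on the copper, in order

## Task

In the marking jig, touch the tops of the three punches with the fingertips and push each one lightly straight down until its point rests on the copper strip: first the round-headed punch, then the square-headed one, last the one with the long bar-shaped head. Do not grip the punches or pull them up, do not start on the next before the one before it is down, and leave the hammer, bowl, spoon and beaker where they lie. Finish with the hand clear.

Things in the scene. Friction and masses are not known exactly. Their poses are not given: they have to be found in the camera images.
- jig: Fixed steel marking jig: base slab 100 x 310 x 13 mm with a copper strip on a thin rubber pad on it, and along its length (own y axis) a bridge bar 36 mm wide whose top is 56 mm above the table. Origin at the centre of the underside, z up. The three punches stand in a row along the bridge, about 80 mm apart, in any order.
- round_head (a point): Punch with a round steel head 32 mm in diameter, 12 mm thick. Its point is the centre of the flat top face, z up. Untouched, the top is 98 mm above the table at joint value 0 and 84 mm when the point rests on the copper. The head is cushioned: a spring lets it sink 1 mm per 2 N on the shaft (at most 8 mm) and it rises again when let go.
- square_head (a point): Punch with a square steel head 28 x 28 mm, 12 mm thick. Its point is the centre of the flat top face, z up. Untouched, the top is 98 mm above the table at joint value 0 and 84 mm when the point rests on the copper. The head is cushioned: a spring lets it sink 1 mm per 2 N on the shaft (at most 8 mm) and it rises again when let go.
- bar_head (a point): Punch with a long bar-shaped steel head 54 x 14 mm, the bar across the bridge (along the jig's x axis), 12 mm thick. Its point is the centre of the flat top face, z up. Untouched, the top is 98 mm above the table at joint value 0 and 84 mm when the point rests on the copper. The head is cushioned: a spring lets it sink 1 mm per 2 N on the shaft (at most 8 mm) and it rises again when let go.
- round_punch (a joint): downward travel in m of the round-headed punch in its bush: starts between 0 and 0.004, stops at 0.014 with the point on the copper; negative means pulled up. No return spring: it slides with about 3 N of steady drag (the head 1.5 mm down on its cushion meanwhile) and stays where it is left. A slow push of 6 to 8 N is plenty.
- square_punch (a joint): downward travel in m of the square-headed punch in its bush: starts between 0 and 0.004, stops at 0.014 with the point on the copper; negative means pulled up. No return spring: it slides with about 3 N of steady drag (the head 1.5 mm down on its cushion meanwhile) and stays where it is left. A slow push of 6 to 8 N is plenty.
- bar_punch (a joint): downward travel in m of the bar-headed punch in its bush: starts between 0 and 0.004, stops at 0.014 with the point on the copper; negative means pulled up. No return spring: it slides with about 3 N of steady drag (the head 1.5 mm down on its cushion meanwhile) and stays where it is left. A slow push of 6 to 8 N is plenty.
- hammer: Loose hammer, 260 mm long, lying beyond the far side of the jig; a bystander. Origin at its underside.
- bowl: Loose copper bowl, 110 mm across, 40 mm high, standing past the jig's +y end; a bystander. Origin at the centre of its underside.
- spoon: Loose steel spoon, 160 mm long, lying on the robot's side of the jig; a bystander. Origin at its underside.
- beaker: Loose steel beaker, 64 mm across, 75 mm high, standing past the jig's -y end; a bystander. Origin at the centre of its underside.
- round_bush: Brass bush, 26 mm across and 8 mm high, on the bridge, that guides the round-headed punch; fixed. Origin on its axis at the bridge's top, 56 mm above the table.
- square_bush: Brass bush, 26 mm across and 8 mm high, on the bridge, that guides the square-headed punch; fixed. Origin on its axis at the bridge's top, 56 mm above the table.
- bar_bush: Brass bush, 26 mm across and 8 mm high, on the bridge, that guides the bar-headed punch; fixed. Origin on its axis at the bridge's top, 56 mm above the table.

How it is judged:
By the outcome, as a careful person would: the job done as asked, in the order asked, and still so for the second after the job is handed in, with the robot touching nothing.
It also fails if it takes over 40 s, if anything falls off the work surface, if the arm or the gripper's body presses on something with over 40 N, if the wrist force passes 120 N, or if a joint passes its speed limit or range.

## Robot

A 6-joint arm with a two-finger parallel gripper is mounted at the origin on the work surface. World frame = base frame: x ahead of the robot, y to its left, z up, the work surface at z = 0. Lengths are in m, angles in rad, forces in N, time in s.
With the tool pointing down it reaches from about 0.3 to 0.875 m from the base axis. Payload 6.4 kg.
Tool frame: the origin (TCP) lies midway between the tips of the shut fingers; the grasp point (between the pads) lies 19 mm behind it; z points along the fingers, y is the direction in which the jaws open and shut (so a half turn about z gives the same grasp; the last joint's range is limited). The gripper opens to 85 mm and grips with 20 to 120 N. Pads are 22 mm wide; open, the fingers measure 114 mm over their backs; the gripper's body (76 mm by 85 mm) begins 54 mm behind the grasp point. The pads swing forward as they close: fully open they stand 13 mm farther back than shut.
Start: joints at [1.062, 0.181, 1.607, -0, 1.354, -0.206], TCP at [0.171, 0.549, 0.231] pointing down, gripper open.
Joint ranges: [-2.99, 2.99], [-0.89, 2.07], [0.3, 2.58], [-1.14, 4.28], [0, 2.63], [-3.12, 3.12]. Speed limits (rad/s): [2.57, 2.57, 3.01, 3.14, 3.14, 3.14].

## Interface

Orientations are given as a unit quaternion [w, x, y, z].
In Python, from bench import get_obs, camera, hand_in gives the robot as it stands.
- The arm moves only by the tool drive_tool, never from a script. Its argument "deltas" is a list of rows, each a list of 2 entries, a list of its own where there are three numbers: the shift along the world's x, y, z in m, then the turn about the world's z in rad. A call has 1 to 10 rows; each row shifts and turns the pose as measured when the row begins; what a row does not reach is not made up. A row lasts 1/10 s, in which the tool goes at most 50 mm and 8.59 degrees, less where a joint would pass 70% of its speed; a pose out of reach is approached as far as the arm can. A call is refused whole if a number of a shift passes 0.05 or a number of a turn 0.15, either way. A call with a gripper value outside its range is refused whole. "gripper" is the opening, from 0 (shut) to 1 (fully open), set as the call begins (left out, the last holds). The fingers move at their own pace and stop on an object; the grip force is fixed at half the most. Time passes only in rows, so rows that do not move let the fingers close. It gives the time, the measured TCP pose, the force and the opening at its end, in the units of the state.
- get_obs(): the state, without advancing time (a new reading comes with each control period).
- camera(name): name is "scene" or "top" or "wrist"; returns a dict with "frame" (384x512x3 uint8, red, green, blue), "fx", "fy", "cx", "cy" (pixels), "k1" (the pictures are not rectified: a ray, as slopes to the right and down, at radius r is drawn at 1 + k1 r^2 times it, then the intrinsics apply), "eye" and "attitude" of the camera in the world. Camera axes: x right, y down, z forward; pixel columns grow to the right and rows downward; lengths in m; the calibration is good to about 2 mm. A picture is of the moment at which its call begins. There is no depth.
- hand_in(): hands the job in, once; it reports no verdict.
The state is a dict: "time_s": time; "q": joint angles; "dq": joint speeds; "joint_efforts": joint torques, N m; "eef_pos": TCP position; "eef_rot": TCP orientation; "wrist_force": force on the tool from outside, world axes, zero at the start; "torque": the same for the moment, N m; "opening": opening from 0.0 (shut) to 1.0 (fully open).
Only numpy, scipy, OpenCV 4.12 (cv2) and the standard library are available. Lean on these libraries where they do the work, as an engineer would, in place of code of your own. Each camera call takes 0.05 s, during which the arm holds its last target.

## Working session

There is one attempt and no reset: what is moved stays moved. The work goes in short steps, Python scripts to look and compute and a tool call to move; the robot and the scene stay as the last step left them, time stands still between calls to the robot, and variables do not carry over. Pictures are saved under pics/ and viewed, and the job is handed in when it is done.

Besides the shell and the picture viewer there is one more tool, called after "Emit:" as name(argument=value, ...) on one line, values as JSON. drive_tool: Moves the arm, as the interface text tells. Its arguments: {"type":"object","properties":{"deltas":{"type":"array","items":{"type":"array"}},"gripper":{"type":"number"}},"required":["deltas"]}

```bash
mkdir -p pics
cat > h.py <<'E'
import numpy as np,cv2,json
from bench import get_obs,camera,hand_in
def grab(name,fn):
    c=camera(name); cv2.imwrite(f'pics/{fn}.png',c['frame'][:,:,::-1])
    np.save(f'pics/{fn}.npy',{k:v for k,v in c.items()},allow_pickle=True); return c
E
python3 - <<'E'
from h import *
for n in ['scene','top','wrist']:
    c=grab(n,n+'0'); print(n,{k:v for k,v in c.items() if k!='frame'})
print(get_obs())
E
```

```text
scene {'fx': 464.68529416544425, 'fy': 464.68529416544425, 'cx': 256.87080509978233, 'cy': 198.59225181432254, 'k1': 0.047542857110632525, 'eye': array([ 1.40041926, -0.23385709,  0.70404033]), 'attitude': array([-0.36854066,  0.72245543,  0.52065247, -0.26675259])}
top {'fx': 405.0083700668207, 'fy': 405.0083700668207, 'cx': 251.3797436061378, 'cy': 186.72139000655477, 'k1': -0.033670040604681796, 'eye': array([0.38287709, 0.06945026, 1.20931969]), 'attitude': array([ 0.05589215, -0.70197214,  0.70811985, -0.05174426])}
wrist {'fx': 271.428787044222, 'fy': 271.428787044222, 'cx': 260.3865795049062, 'cy': 192.70985968400197, 'k1': -0.046666048803394956, 'eye': array([0.09895579, 0.57133464, 0.37318502]), 'attitude': array([0.12166541, 0.79662339, 0.5855171 , 0.08808197])}
{'time_s': 0.15, 'q': array([ 1.06169724e+00,  1.81397234e-01,  1.60774298e+00,  1.06084889e-06,
        1.35381210e+00, -2.06318940e-01]), 'dq': array([ 5.41833942e-04, -1.75553399e-03, -4.23097298e-03,  4.83839956e-04,
       -6.60143497e-05,  8.56489248e-04]), 'joint_efforts': array([ 5.54914732e-04, -4.45263255e+01, -3.51693571e+01, -2.69842849e-04,
        5.88463256e-03,  1.33906292e-05]), 'eef_pos': array([0.17123919, 0.54847908, 0.23059309]), 'eef_rot': array([-2.38513756e-04,  1.50812531e-01,  9.88562147e-01, -6.36617214e-04]), 'wrist_force': array([-0.53917789, -0.07680798,  0.03955521]), 'torque': array([-0.03030278, -0.02465746, -0.0110332 ]), 'opening': 0.999106682435468}
```

View pics/scene0.png

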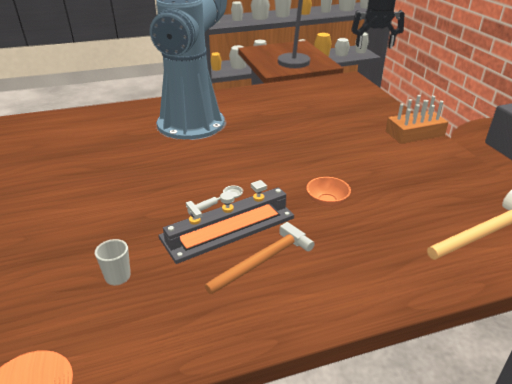

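View pics/top0.png

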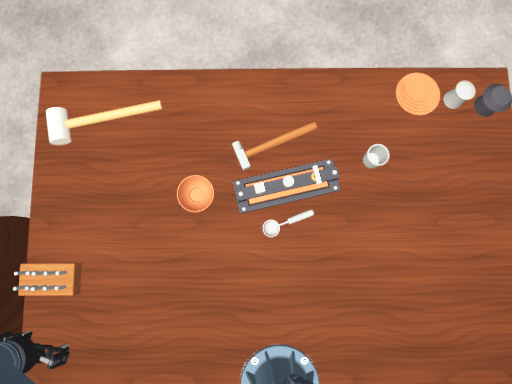

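View pics/wrist0.png

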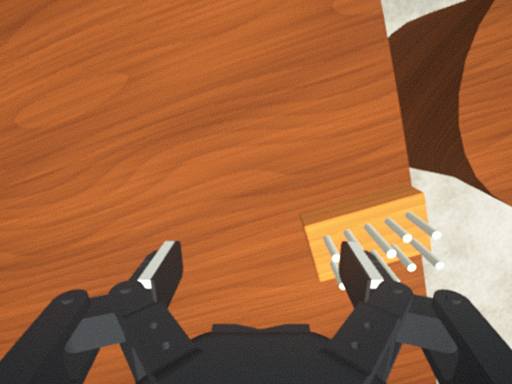

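Scene: bar head near (193,208), round (228,199) and square (260,186). Top: square (260,188), round (288,181), bar (317,174). I'll zoom in on both.

Run:
```python
import cv2
a=cv2.imread('pics/top0.png')[150:220,225:350]; cv2.imwrite('pics/topz.png',cv2.resize(a,None,fx=6,fy=6,interpolation=cv2.INTER_CUBIC))
a=cv2.imread('pics/scene0.png')[170:260,155:305]; cv2.imwrite('pics/scenez.png',cv2.resize(a,None,fx=5,fy=5,interpolation=cv2.INTER_CUBIC))
```

```text
(no output)
```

View pics/topz.png

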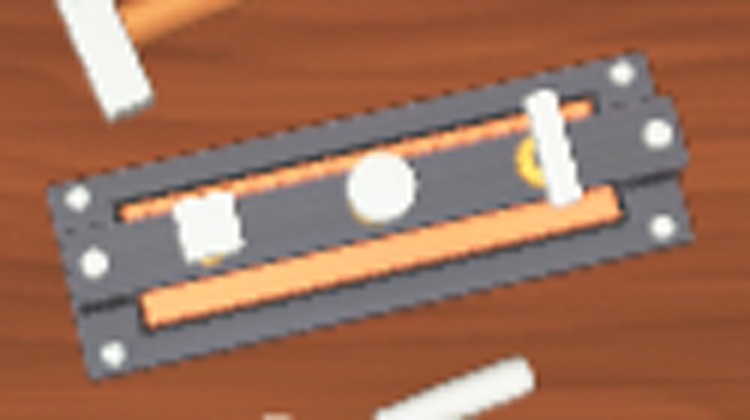

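View pics/scenez.png

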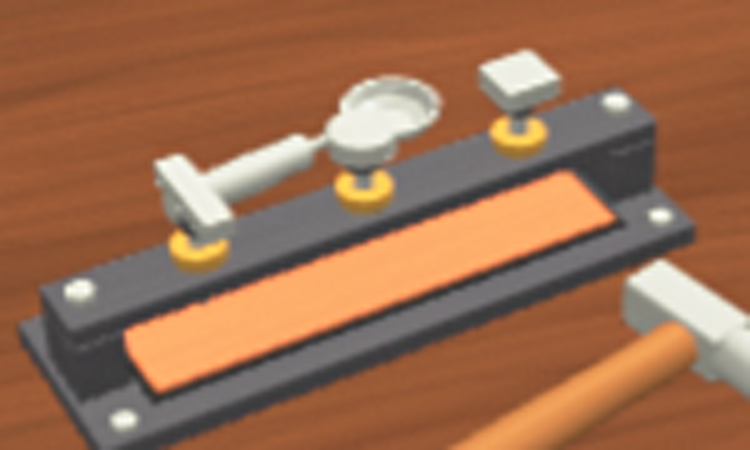

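```bash
cat >> h.py <<'E'
from scipy.spatial.transform import Rotation as R
def ray(c,u,v):
    d=np.array([(u-c['cx'])/c['fx'],(v-c['cy'])/c['fy']]); x=d.copy()
    for _ in range(20): x=d/(1+c['k1']*(x@x))
    q=c['attitude']; r=R.from_quat([q[1],q[2],q[3],q[0]])
    return c['eye'],r.apply([x[0],x[1],1])
def plane(c,u,v,z):
    e,d=ray(c,u,v); return e+d*(z-e[2])/d[2]
def tri(L):
    A=np.zeros((3,3));b=np.zeros(3);P=[]
    for e,d in L:
        d=d/np.linalg.norm(d);M=np.eye(3)-np.outer(d,d);A+=M;b+=M@e;P.append((e,M))
    p=np.linalg.solve(A,b); return p,[np.linalg.norm(M@(p-e)) for e,M in P]
def proj(c,p):
    q=c['attitude']; x=R.from_quat([q[1],q[2],q[3],q[0]]).inv().apply(np.asarray(p)-c['eye'])
    s=x[:2]/x[2]; s=s*(1+c['k1']*(s@s)); return s*c['fx']+[c['cx'],c['cy']]
def load(fn): return np.load(f'pics/{fn}.npy',allow_pickle=True).item()
E
python3 - <<'E'
from h import *
T=load('top0');S=load('scene0')
t=lambda u,v:(225+(u+.5)/6-.5,150+(v+.5)/6-.5)
s=lambda u,v:(155+(u+.5)/5-.5,170+(v+.5)/5-.5)
for n,a,b in [('sq',(209,228),(520,77)),('rd',(381,186),(362,132)),('bar',(553,147),(195,193)),('boltL',(93,263),(616,101)),('boltR',(657,133),(79,289))]:
    p,e=tri([ray(T,*t(*a)),ray(S,*s(*b))]); z=.096 if n[0]!='b' or n=='bar' else .058
    print(n,p.round(4),np.round(e,4),plane(T,*t(*a),z).round(4),plane(S,*s(*b),z).round(4))
E
```

```text
sq [0.5512 0.0524 0.095 ] [0.0006 0.0006] [0.5512 0.053  0.096 ] [0.5524 0.0513 0.096 ]
rd [ 0.5701 -0.0285  0.0947] [0.0013 0.0013] [ 0.5702 -0.0271  0.096 ] [ 0.5715 -0.0301  0.096 ]
bar [ 0.5883 -0.1092  0.0926] [0.0011 0.0011] [ 0.5879 -0.1076  0.096 ] [ 0.5925 -0.1109  0.096 ]
boltL [0.5395 0.1064 0.0618] [0.0016 0.0016] [0.5406 0.1081 0.058 ] [0.534  0.1068 0.058 ]
boltR [ 0.6002 -0.1648  0.0622] [0.0016 0.0016] [ 0.6013 -0.1641  0.058 ] [ 0.5943 -0.1658  0.058 ]
```

Emit:
drive_tool(deltas=[[[0.028,-0.04,0],0.04],[[0.028,-0.04,0],0.04],[[0.028,-0.04,0],0.04],[[0.028,-0.04,0],0.04],[[0.028,-0.04,0],0.04],[[0.028,-0.04,0],0.04],[[0.028,-0.04,0],0.04],[[0.028,-0.04,0],0.04],[[0.028,-0.04,0],0.04],[[0.028,-0.04,0],0.04]], gripper=0)

```text
time_s: 1.15
eef_pos: [0.4512, 0.139, 0.2287]
eef_rot: [-0.0, -0.063, 0.998, -0.001]
wrist_force: [0.4, 1.7, 0.5]
opening: 0.002
```

Emit:
drive_tool(deltas=[[[0.024,-0.035,0],0.02],[[0.024,-0.035,0],0.02],[[0.024,-0.035,-0.01],0.02],[[0.024,-0.035,-0.01],0.02],[[0.012,-0.015,0],0.01],[[0,0,0],0],[[0,0,0],0]])

```text
time_s: 1.85
eef_pos: [0.564, -0.0298, 0.2062]
eef_rot: [-0.001, -0.105, 0.994, -0.001]
wrist_force: [-0.4, 1.0, -0.1]
opening: 0.002
```

Run:
```python
from h import *
c=grab('wrist','w1'); o=get_obs(); print(o['eef_pos'],o['eef_rot'],o['wrist_force'],c['eye'])
cv2.imwrite('pics/w1z.png',cv2.resize(cv2.imread('pics/w1.png'),(768,576)))
for p in [(.5512,.0524,.095),(.5701,-.0285,.095),(.5883,-.1092,.093)]: print(proj(c,p)*1.5)
```

```text
[ 0.56396864 -0.02952235  0.20634521] [-5.14942747e-04 -1.05554313e-01  9.94413149e-01 -7.15302174e-04] [0.17069424 0.81727676 0.13833888] [ 0.49007092 -0.04540873  0.3489924 ]
[517.37096397 291.424941  ]
[390.9228664  293.70676258]
[266.33369802 294.07814595]
```

View pics/w1z.png

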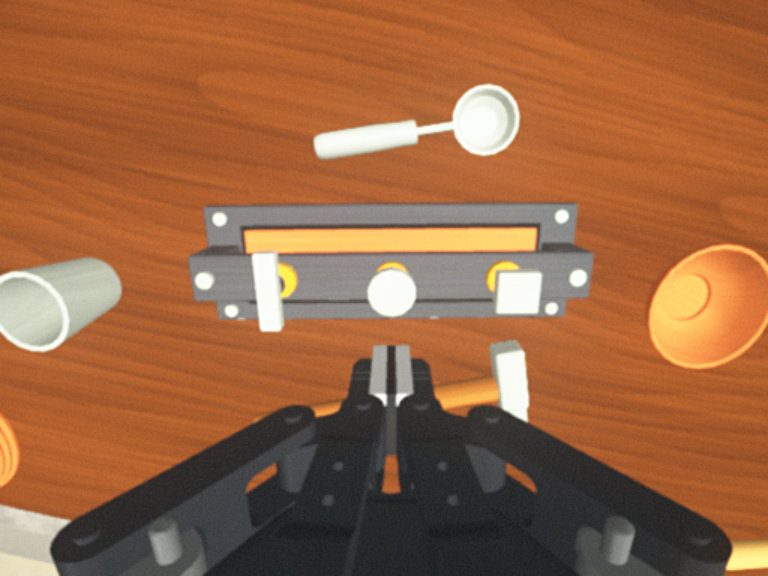

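Wrist view: round head at (391,293), square (518,293), bar (266,291). All three lie within 3 px of the points I measured from the other two views. Now moving over the round head.

Emit:
drive_tool(deltas=[[[0.006,0.001,-0.02],0],[[0,0,-0.03],0],[[0,0,-0.03],0],[[0,0,-0.01],0],[[0,0,0],0]])

```text
time_s: 2.4
eef_pos: [0.5687, -0.0222, 0.1172]
eef_rot: [0.002, -0.109, 0.994, -0.001]
wrist_force: [-0.6, -0.1, 0.7]
opening: -0.002
```

Run:
```python
from h import *
c=grab('wrist','w2'); o=get_obs(); print(o['eef_pos'],o['wrist_force'])
cv2.imwrite('pics/w2z.png',cv2.resize(cv2.imread('pics/w2.png'),(768,576)))
```

```text
[ 0.56906205 -0.02223438  0.11790961] [ 0.51559899  0.59153542 -0.99508356]
```

View pics/w2z.png

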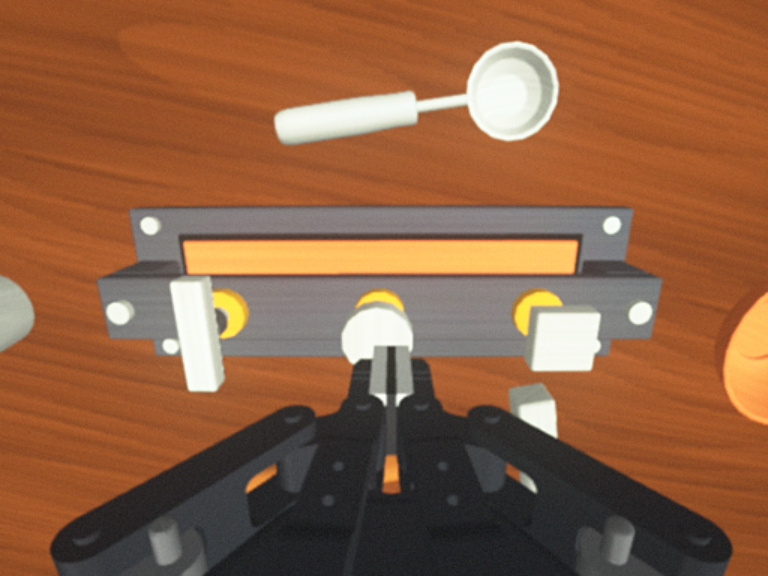

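The round head is at (377,338) and the fingers at column 391, so I'm about 6 mm off in +y. I'll correct that, then descend slowly.

Emit:
drive_tool(deltas=[[[0.001,-0.006,0],0],[[0,0,-0.005],0],[[0,0,-0.005],0],[[0,0,0],0]])

```text
time_s: 2.85
eef_pos: [0.5731, -0.029, 0.1124]
eef_rot: [0.006, -0.109, 0.994, -0.003]
wrist_force: [0.2, -0.4, 1.0]
opening: 0.0
```

Emit:
drive_tool(deltas=[[[-0.002,0,-0.003],0],[[0,0,-0.003],0],[[0,0,-0.003],0],[[0,0,-0.003],0],[[0,0,-0.003],0]])

```text
time_s: 3.35
eef_pos: [0.5715, -0.0293, 0.097]
eef_rot: [0.007, -0.109, 0.994, -0.003]
wrist_force: [-1.0, 0.2, -0.4]
opening: -0.001
```

Emit:
drive_tool(deltas=[[[0,0,-0.002],0],[[0,0,-0.002],0],[[0,0,-0.002],0]])

```text
time_s: 3.65
eef_pos: [0.5714, -0.0292, 0.0905]
eef_rot: [0.006, -0.109, 0.994, -0.003]
wrist_force: [-0.1, 1.3, 1.3]
opening: -0.002
```

Emit:
drive_tool(deltas=[[[0,0,-0.002],0],[[0,0,-0.001],0]])

```text
time_s: 3.85
eef_pos: [0.5714, -0.0292, 0.0872]
eef_rot: [0.006, -0.109, 0.994, -0.003]
wrist_force: [-0.1, 0.6, 2.1]
opening: 0.002
```

Run:
```python
from h import *
for i in range(3): o=get_obs(); print(o['eef_pos'],o['wrist_force'],o['torque'])
c=grab('wrist','w3');s=grab('scene','s3');o=get_obs(); print(o['eef_pos'],o['wrist_force'])
a=cv2.resize(c['frame'][:,:,::-1][160:320,150:410],None,fx=2,fy=2)
b=cv2.resize(s['frame'][:,:,::-1][150:240,165:295],None,fx=4,fy=4)[:320]
cv2.imwrite('pics/c3a.png',a);cv2.imwrite('pics/c3b.png',b)
```

```text
[ 0.57139195 -0.02920994  0.08722643] [-0.08779746  0.64556527  2.13682437] [-0.01544046  0.14868529 -0.00343145]
[ 0.57139195 -0.02920994  0.08722643] [-0.08779746  0.64556527  2.13682437] [-0.01544046  0.14868529 -0.00343145]
[ 0.57139195 -0.02920994  0.08722643] [-0.08779746  0.64556527  2.13682437] [-0.01544046  0.14868529 -0.00343145]
[ 0.57138117 -0.02922378  0.08726525] [-0.12277278  0.89684027  1.33035089]
```

View pics/c3a.png

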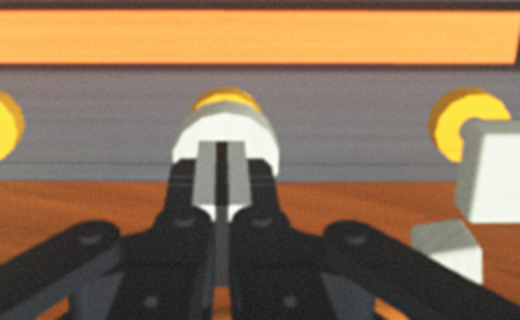

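View pics/c3b.png

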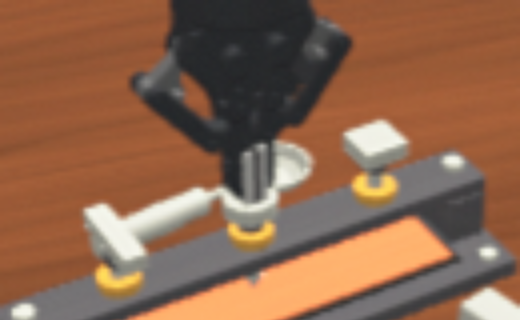

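The fingertips are on the round head, and its gap to the bush has shrunk in the scene view. I'll keep going at 1–2 mm per row until the force rises.

Emit:
drive_tool(deltas=[[[0,0,-0.002],0],[[0,0,-0.0015],0]])

```text
time_s: 4.15
eef_pos: [0.5715, -0.0293, 0.0839]
eef_rot: [0.007, -0.109, 0.994, -0.003]
wrist_force: [-0.5, -0.4, 0.9]
opening: 0.0
```

Emit:
drive_tool(deltas=[[[0,0,-0.001],0]])

```text
time_s: 4.25
eef_pos: [0.5715, -0.0292, 0.0828]
eef_rot: [0.006, -0.109, 0.994, -0.003]
wrist_force: [-0.8, -0.3, 2.7]
opening: 0.002
```

Emit:
drive_tool(deltas=[[[0,0,-0.001],0]])

```text
time_s: 4.35
eef_pos: [0.5716, -0.0293, 0.0818]
eef_rot: [0.007, -0.109, 0.994, -0.003]
wrist_force: [-1.4, 0.2, 4.1]
opening: 0.001
```

Emit:
drive_tool(deltas=[[[0,0,-0.001],0]])

```text
time_s: 4.45
eef_pos: [0.5716, -0.0293, 0.081]
eef_rot: [0.007, -0.109, 0.994, -0.003]
wrist_force: [-1.9, 0.4, 4.9]
opening: 0.004
```

Emit:
drive_tool(deltas=[[[0,0,-0.001],0]])

```text
time_s: 4.55
eef_pos: [0.5717, -0.0293, 0.0804]
eef_rot: [0.007, -0.109, 0.994, -0.003]
wrist_force: [-3.0, -0.4, 7.2]
opening: -0.001
```

Emit:
drive_tool(deltas=[[[0,0,-0.0005],0],[[0,0,0],0]])

```text
time_s: 4.75
eef_pos: [0.5717, -0.0293, 0.0808]
eef_rot: [0.006, -0.109, 0.994, -0.003]
wrist_force: [-2.6, 0.8, 6.1]
opening: -0.003
```

Emit:
drive_tool(deltas=[[[0,0,0.003],0],[[0,0,0.005],0],[[0,0,0.02],0],[[0,0,0.02],0],[[-0.01,0.04,0.02],0],[[-0.01,0.04,0],0],[[0,0,0],0]])

```text
time_s: 5.45
eef_pos: [0.5513, 0.0518, 0.1511]
eef_rot: [0.007, -0.107, 0.994, -0.002]
wrist_force: [-0.4, -0.1, -0.3]
opening: 0.0
```

Run:
```python
from h import *
c=grab('wrist','w4');s=grab('scene','s4');o=get_obs(); print(o['eef_pos'],o['wrist_force'])
b=cv2.resize(s['frame'][:,:,::-1][150:240,165:295],None,fx=5,fy=5)
cv2.imwrite('pics/c4b.png',b);cv2.imwrite('pics/w4z.png',cv2.resize(cv2.imread('pics/w4.png'),(768,576)))
for p in [(.5512,.0524,.095),(.5701,-.0285,.084),(.5883,-.1092,.093)]: print(proj(c,p)*1.5,(proj(s,p)-[165,150])*5)
```

```text
[0.55269873 0.04881953 0.151325  ] [-0.03393321  0.42486811  0.56215308]
[392.57578694 313.37283383] [469.43368729 174.95388617]
[242.28268452 307.71804781] [313.6952801  249.08541979]
[ 88.21919164 313.9019891 ] [145.47027256 290.23877904]
```

View pics/c4b.png

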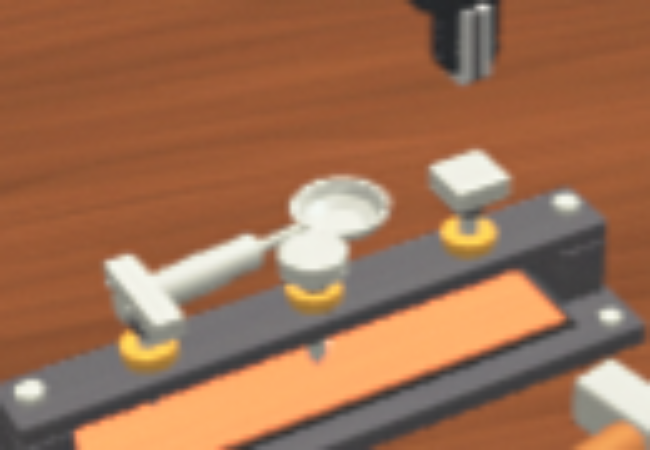

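View pics/w4z.png

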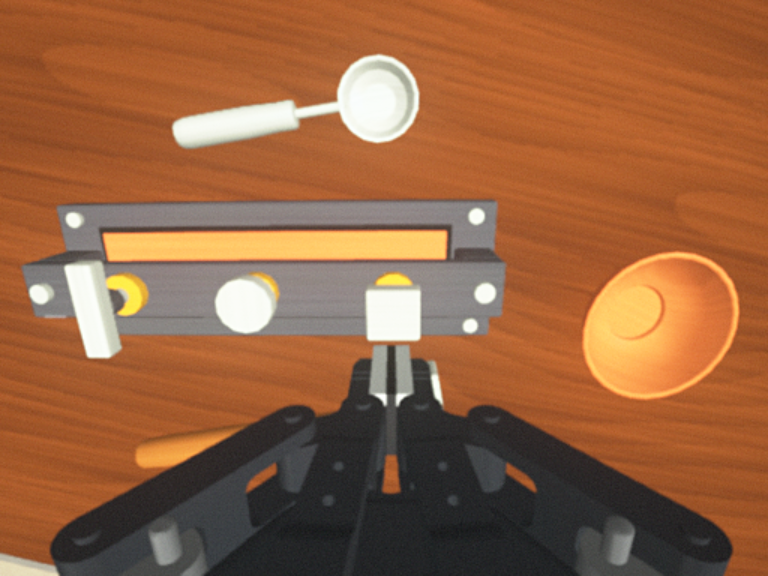

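Round is down: its top is at (313,247) in the scene crop, the prediction for 84 mm is (314,249), and the point shows on the copper at (317,350). The square head (393,314) is in line with the fingers (391), so it's next.

Emit:
drive_tool(deltas=[[[-0.001,0.003,-0.015],0],[[0,0,-0.015],0],[[0,0,-0.01],0],[[0,0,0],0]])

```text
time_s: 5.95
eef_pos: [0.553, 0.0483, 0.1098]
eef_rot: [0.008, -0.105, 0.994, -0.004]
wrist_force: [-1.1, 0.6, -0.7]
opening: 0.003
```

Emit:
drive_tool(deltas=[[[-0.001,0.003,-0.003],0],[[0,0,-0.003],0],[[0,0,-0.002],0],[[0,0,0],0]])

```text
time_s: 6.35
eef_pos: [0.5529, 0.0501, 0.1019]
eef_rot: [0.008, -0.104, 0.994, -0.004]
wrist_force: [-0.4, -0.2, -0.3]
opening: -0.002
```

Emit:
drive_tool(deltas=[[[0,0.002,-0.001],0],[[0,0,-0.002],0],[[0,0,-0.001],0]])

```text
time_s: 6.65
eef_pos: [0.5535, 0.0523, 0.0986]
eef_rot: [0.009, -0.104, 0.994, -0.005]
wrist_force: [-0.5, 0.1, -0.2]
opening: 0.0
```

Run:
```python
from h import *
c=grab('wrist','w5');o=get_obs(); print(o['eef_pos'],o['wrist_force'])
a=cv2.resize(c['frame'][:,:,::-1][160:320,130:390],None,fx=3,fy=3)
cv2.imwrite('pics/c5.png',a)
```

```text
[0.55348757 0.05231121 0.09847251] [ 0.35449165  0.22992937 -0.32347047]
```

View pics/c5.png

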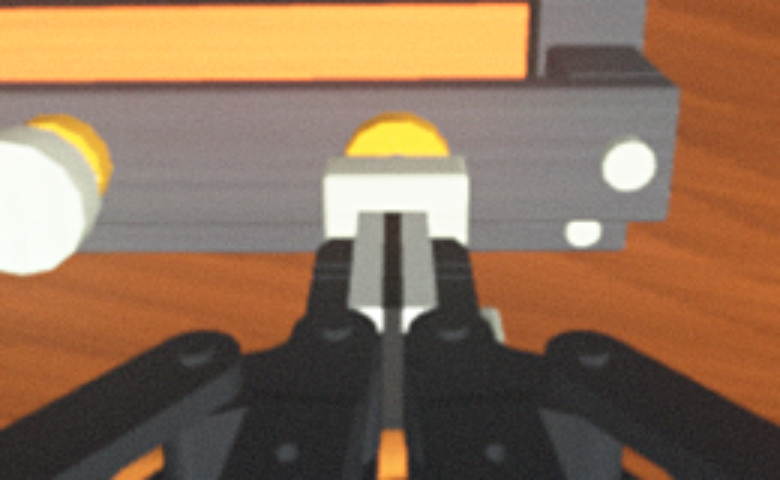

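The fingers are centred across the square head but about 3 mm too far in +x. I'll correct that as I press.

Emit:
drive_tool(deltas=[[[-0.003,0,0],0],[[0,0,-0.002],0],[[0,0,-0.002],0],[[0,0,-0.002],0],[[0,0,-0.002],0]])

```text
time_s: 7.2
eef_pos: [0.5503, 0.0524, 0.0906]
eef_rot: [0.009, -0.104, 0.994, -0.005]
wrist_force: [-1.3, -0.4, 2.2]
opening: -0.002
```

Emit:
drive_tool(deltas=[[[0,0,-0.002],0],[[0,0,-0.002],0]])

```text
time_s: 7.4
eef_pos: [0.5503, 0.0524, 0.0862]
eef_rot: [0.009, -0.104, 0.994, -0.005]
wrist_force: [-0.7, 0.5, 1.8]
opening: 0.001
```

Emit:
drive_tool(deltas=[[[0,0,-0.001],0],[[0,0,-0.001],0]])

```text
time_s: 7.6
eef_pos: [0.5503, 0.0524, 0.0838]
eef_rot: [0.009, -0.104, 0.994, -0.005]
wrist_force: [-1.1, 0.1, 1.3]
opening: -0.002
```

Emit:
drive_tool(deltas=[[[0,0,-0.001],0],[[0,0,-0.001],0]])

```text
time_s: 7.8
eef_pos: [0.5503, 0.0524, 0.0818]
eef_rot: [0.009, -0.104, 0.994, -0.005]
wrist_force: [-2.5, 0.2, 4.6]
opening: -0.002
```

Emit:
drive_tool(deltas=[[[0,0,-0.001],0]])

```text
time_s: 7.9
eef_pos: [0.5504, 0.0524, 0.081]
eef_rot: [0.009, -0.104, 0.994, -0.005]
wrist_force: [-2.7, 1.2, 6.0]
opening: 0.001
```

Emit:
drive_tool(deltas=[[[0,0,-0.001],0]])

```text
time_s: 8.0
eef_pos: [0.5504, 0.0524, 0.0804]
eef_rot: [0.009, -0.105, 0.994, -0.005]
wrist_force: [-3.4, 1.0, 7.6]
opening: -0.002
```

Emit:
drive_tool(deltas=[[[0,0,0],0],[[0,0,0.003],0],[[0,0,0.005],0],[[0,0,0.02],0],[[0,0,0.025],0],[[0.009,-0.04,0.02],0],[[0.009,-0.04,0],0],[[0.01,-0.04,0],0],[[0.01,-0.038,0],0],[[0,0,0],0]])

```text
time_s: 9.0
eef_pos: [0.5894, -0.1103, 0.158]
eef_rot: [0.011, -0.107, 0.994, -0.006]
wrist_force: [0.1, 0.5, -0.0]
opening: 0.004
```

Emit:
drive_tool(deltas=[[[0,0,0],0]])

```text
time_s: 9.1
eef_pos: [0.5893, -0.111, 0.1578]
eef_rot: [0.011, -0.106, 0.994, -0.006]
wrist_force: [0.2, 0.4, 0.6]
opening: -0.003
```

Run:
```python
from h import *
c=grab('wrist','w6');s=grab('scene','s6');o=get_obs(); print(o['eef_pos'],o['wrist_force'])
b=cv2.resize(s['frame'][:,:,::-1][150:240,165:295],None,fx=5,fy=5)
cv2.imwrite('pics/c6b.png',b);cv2.imwrite('pics/w6z.png',cv2.resize(cv2.imread('pics/w6.png'),(768,576)))
for p in [(.5512,.0524,.084),(.5701,-.0285,.084),(.5883,-.1092,.093)]: print(proj(c,p)*1.5,(proj(s,p)-[165,150])*5)
```

```text
[ 0.58915915 -0.11000572  0.15782364] [0.11711891 0.01649185 0.42496102]
[687.23772477 297.23679832] [469.41303505 194.36559631]
[543.2242958  299.16356784] [313.6952801  249.08541979]
[395.97707225 305.59521951] [145.47027256 290.23877904]
```

View pics/c6b.png

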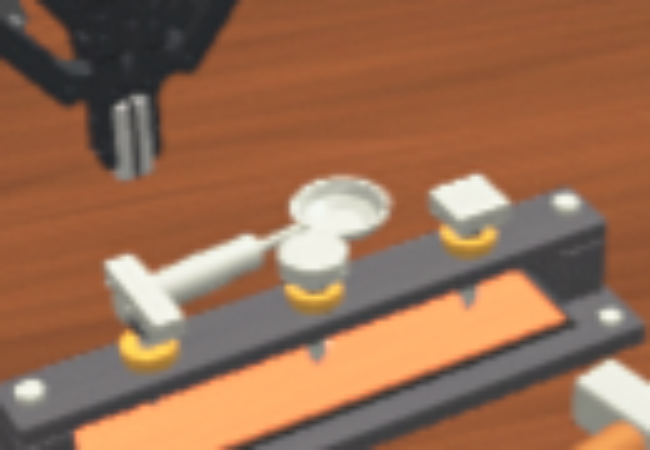

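View pics/w6z.png

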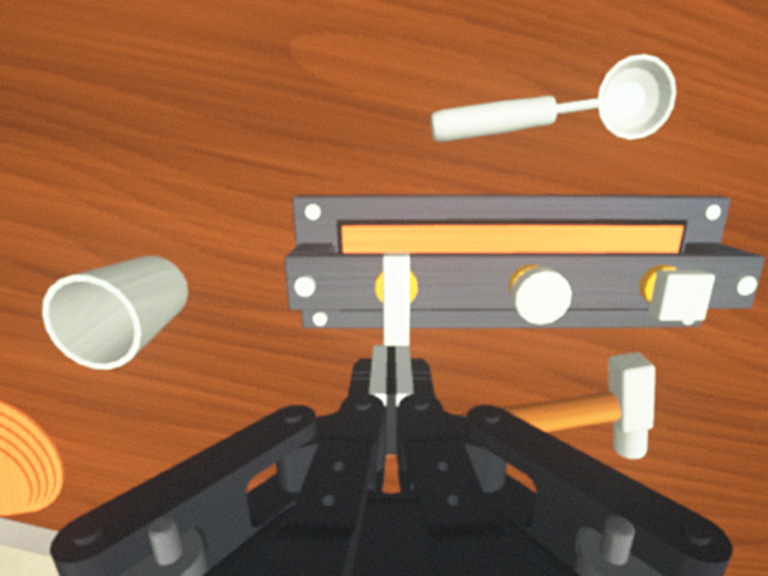

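Square is down: its top is at (468,198), the prediction for 84 mm is (469,194), and the point is on the copper. The bar head's centre line is at column 397 and the fingers at 391, so I'll nudge +y about 2 mm while descending.

Emit:
drive_tool(deltas=[[[-0.001,0.002,-0.015],0],[[0,0,-0.02],0],[[0,0,-0.012],0],[[0,0,-0.003],0],[[0,0,0],0]])

```text
time_s: 9.7
eef_pos: [0.5862, -0.1018, 0.1031]
eef_rot: [0.01, -0.11, 0.994, -0.005]
wrist_force: [0.2, 0.0, -0.3]
opening: 0.003
```

Run:
```python
from h import *
c=grab('wrist','w7');o=get_obs(); print(o['eef_pos'],o['wrist_force'])
a=cv2.resize(c['frame'][:,:,::-1][160:320,130:390],None,fx=3,fy=3)
cv2.imwrite('pics/c7.png',a)
print((proj(c,(.5883,-.1085,.095))-[130,160])*3)
```

```text
[ 0.58628408 -0.10186197  0.10336935] [-0.07904649  0.71605837 -0.48055956]
[357.98006166 234.53837775]
```

View pics/c7.png

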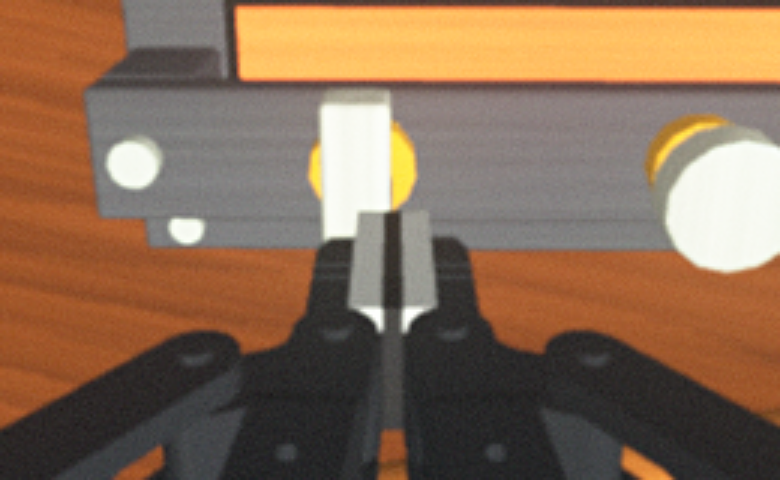

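The descent drifted +y. The bar's centre column is 355 and the fingers' is 392, which is about 6.5 mm, so I'll correct before touching.

Emit:
drive_tool(deltas=[[[0.0015,-0.0065,0],0],[[0,0,0],0]])

```text
time_s: 9.95
eef_pos: [0.5887, -0.1088, 0.1045]
eef_rot: [0.011, -0.11, 0.994, -0.005]
wrist_force: [-0.4, 0.1, 0.9]
opening: 0.001
```

Run:
```python
from h import *
c=grab('wrist','w8');o=get_obs(); print(o['eef_pos'],o['wrist_force'])
a=cv2.resize(c['frame'][:,:,::-1][160:320,130:390],None,fx=3,fy=3)
cv2.imwrite('pics/c8.png',a)
print((proj(c,(.5883,-.1085,.095))-[130,160])*3,(proj(c,o['eef_pos'])-[130,160])*3)
```

```text
[ 0.58870927 -0.1085046   0.10461477] [0.45475098 0.77253657 0.21332921]
[393.85739807 227.50291314] [392.86729593 252.25616128]
```

View pics/c8.png

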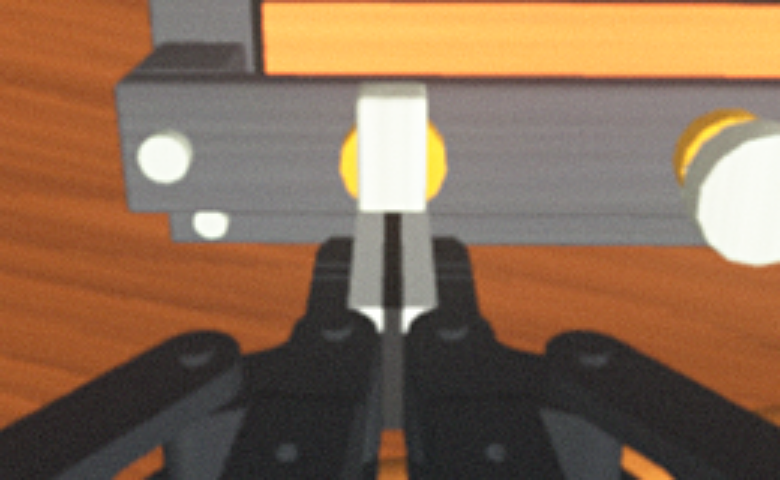

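The bar's centre column is 392 and the fingers' 393, so they're centred. Pressing down.

Emit:
drive_tool(deltas=[[[0,0,-0.002],0],[[0,0,-0.002],0],[[0,0,-0.002],0],[[0,0,-0.002],0]])

```text
time_s: 10.4
eef_pos: [0.5896, -0.1093, 0.0976]
eef_rot: [0.012, -0.11, 0.994, -0.006]
wrist_force: [0.2, 1.4, 0.5]
opening: -0.005
```

Emit:
drive_tool(deltas=[[[0,0,-0.002],0],[[0,0,-0.002],0],[[0,0,-0.002],0]])

```text
time_s: 10.7
eef_pos: [0.5896, -0.1092, 0.0911]
eef_rot: [0.012, -0.11, 0.994, -0.006]
wrist_force: [-0.2, -0.4, 1.5]
opening: -0.002
```

Emit:
drive_tool(deltas=[[[0,0,-0.002],0],[[0,0,-0.002],0],[[0,0,-0.002],0]])

```text
time_s: 11.0
eef_pos: [0.5896, -0.1092, 0.0849]
eef_rot: [0.012, -0.11, 0.994, -0.006]
wrist_force: [-1.2, 0.8, 2.1]
opening: -0.004
```

Emit:
drive_tool(deltas=[[[0,0,-0.001],0],[[0,0,-0.001],0]])

```text
time_s: 11.2
eef_pos: [0.5896, -0.1092, 0.0826]
eef_rot: [0.012, -0.11, 0.994, -0.006]
wrist_force: [-0.6, 0.8, 2.6]
opening: -0.007
```

Emit:
drive_tool(deltas=[[[0,0,-0.001],0],[[0,0,-0.001],0]])

```text
time_s: 11.4
eef_pos: [0.5897, -0.1093, 0.081]
eef_rot: [0.012, -0.11, 0.994, -0.006]
wrist_force: [-3.8, 0.2, 5.7]
opening: 0.002
```

Emit:
drive_tool(deltas=[[[0,0,-0.001],0],[[0,0,-0.0005],0]])

```text
time_s: 11.6
eef_pos: [0.5898, -0.1093, 0.0804]
eef_rot: [0.012, -0.11, 0.994, -0.006]
wrist_force: [-2.9, 0.0, 7.2]
opening: 0.001
```

Emit:
drive_tool(deltas=[[[0,0,0.003],0],[[0,0,0.005],0],[[0,0,0.02],0],[[0,0,0.03],0],[[0,0,0.03],0],[[-0.04,0,0.02],0],[[-0.04,0,0],0],[[-0.04,0,0],0],[[0,0,0],0]])

```text
time_s: 12.5
eef_pos: [0.4652, -0.1084, 0.1904]
eef_rot: [0.011, -0.111, 0.994, -0.006]
wrist_force: [0.1, -0.1, -0.1]
opening: -0.005
```

Run:
```python
from h import *
c=grab('top','t9');s=grab('scene','s9');o=get_obs(); print(o['eef_pos'],o['wrist_force'],o['time_s'])
b=cv2.resize(s['frame'][:,:,::-1][150:240,165:295],None,fx=5,fy=5)
cv2.imwrite('pics/c9b.png',b)
for p in [(.5512,.0524,.084),(.5701,-.0285,.084),(.5883,-.1092,.084)]: print((proj(s,p)-[165,150])*5)
```

```text
[ 0.46910585 -0.10960276  0.19167436] [-0.18706934 -0.09086971  0.22767542] 12.6
[469.41303505 194.36559631]
[313.6952801  249.08541979]
[147.12580844 306.62399802]
```

View pics/c9b.png

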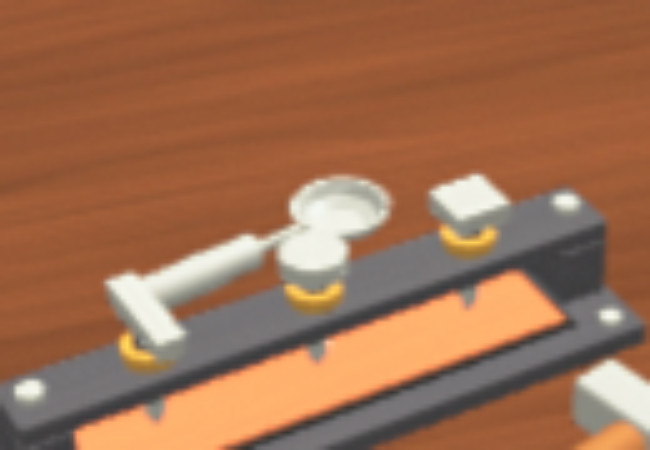

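View pics/t9.png

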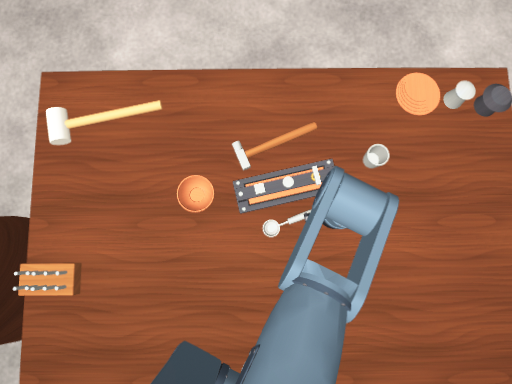

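```bash
python3 -c "
from bench import hand_in; print(hand_in())"
```

```text
the job is handed in; nothing more can be done
None
```

I pushed the three punches down with the shut fingertips in the order asked: round, then square, then bar. The job was handed in at about 12.6 s, with the hand clear and about 0.19 m above the table.

- **Pushes:** Each punch slid at roughly 1–3 N. The force then climbed at about 2 N per mm to a peak of 7.2–7.6 N, with the tip at 80.4 mm. That fits a head resting at 84 mm with its cushion about 3.6 mm in. A sideways force of up to about 4 N also showed during the pushes.
- **Final pictures:** All three points show on the copper, in a straight line. In the enlarged scene view the head tops lie within about 4 pixels (1–2 mm) of where 84 mm should put them.
- **Bystanders:** By eye, the hammer, bowl and beaker look unmoved in the top view. The arm partly hid the spoon there, but in the scene view it lies as before.
- **Disagreements:** The first two-view head positions had 1–2 mm of mismatch between cameras. The arm also drifted up to 7 mm sideways while descending; I corrected this before each contact.

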